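# Steer the spot onto the light sensor

## Task

On the small optical board, turn first one and then the other of the two round knobs on top of the mirror mount so that the red light spot on the white plate lands on the round window of the square light sensor, not on any of the other black pieces. Then let go and leave the spot resting there.

Things in the scene. Friction and masses are not known exactly. Their poses are not given: they have to be found in the camera images.
- left_knob_grip (a point): Swing knob, left of two 90 mm apart. Round knurled steel knob, 32 mm across, 32 tall, on the mirror mount's top plate. Point: fixed on its axis, 12 mm below its top, 28 above the plate. Turned clockwise from above it swings the spot clockwise, on an arc about the right knob's axis, 0.22 rad per rad; counter-clockwise back. Turns easily, stays put; 1.4 rad suffices.
- right_knob_grip (a point): Tilt knob, right of two. Round knurled steel knob, 32 mm across, 32 tall, on the mirror mount's top plate. Point: fixed on its axis, 12 mm below its top, 28 above the plate. Turned clockwise from above it moves the spot straight away from this knob's axis, 30 mm per rad; counter-clockwise nearer. Turns easily, stays put; 1.4 rad suffices.
- spot (a point): Centre of the glowing red light spot, 12 mm across, that the mirror (under the right knob) throws on the white 130 mm square plate, 20 mm above the bench. It starts within 6 mm of the plate's middle, 140 mm in front of the right knob's axis (square to the line of the knobs, away from the robot).
- sensor: Light sensor: flat black square, 34 x 34 x 2 mm, with a grey round window 20 mm across in its middle, fixed near one corner of the white plate, some 24 to 30 mm from the plate's middle along both its edges. Origin: underside, below the window's centre. The other corners hold a black disc, a narrow strip and a cross: not the target.

How it is judged:
At the end, for the whole second after the job is handed in: The centre of the red spot rests within 10 mm (horizontally) of the centre of the square sensor's window, that is, on the window (horizontal distance between spot and sensor below 0.01 m); the robot touches nothing.
It also fails if it takes over 38 s, if anything falls off the work surface, if the arm or the gripper's body presses on something with over 40 N, if the wrist force passes 120 N, or if a joint passes its speed limit or range.

## Robot

A 6-joint arm with a two-finger parallel gripper is mounted at the origin on the work surface. World frame = base frame: x ahead of the robot, y to its left, z up, the work surface at z = 0. Lengths are in m, angles in rad, forces in N, time in s.
With the tool pointing down it reaches from about 0.3 to 1 m from the base axis. Payload 5.1 kg.
Tool frame: the origin (TCP) lies at the very end of the fingers, on their centre line; the grasp point (between the pads) lies 19 mm behind it; z points along the fingers, y is the line along which they close (so a half turn about z gives the same grasp; the last joint's range is limited). The gripper opens to 95 mm and grips with 3 to 60 N. Pads are 20 mm wide; open, the fingers measure 119 mm over their backs; the gripper's body (75 mm by 180 mm) begins 59 mm behind the grasp point.
Start: joints at [1.068, 0.124, 1.65, -0, 1.367, -0.083], TCP at [0.265, 0.594, 0.215] pointing down, gripper open.
Joint ranges: [-2.61, 2.61], [-1.02, 2.33], [0.03, 2.71], [-1.35, 4.49], [0.32, 2.68], [-2.91, 2.91]. Speed limits (rad/s): [2.57, 2.57, 3.14, 3.14, 3.14, 3.14].

## Interface

Orientations are given as [roll, pitch, yaw] about the fixed x, y, z axes, in that order (R = Rz(yaw) Ry(pitch) Rx(roll)).
In Python, from plant import robot gives the robot as it stands.
- The arm moves only by the shell command python3 -m jog 'ROWS'. ROWS is JSON, a list that holds one entry, the list of rows, each a list of 5 numbers: the shift along the tool's x, y, z in m, then the turn about the tool's z in rad, then the opening, from -1 (shut) to 1 (fully open), so that 0 is half open. In form: [[[tx, ty, tz, twist, grip], ...]]. A call has 1 to 8 rows; each row is the pose to reach, as a shift and turn from the pose commanded when the call began, along the tool's axes at that moment; what a row does not reach only later rows make up. A row lasts 1/8 s, in which the tool goes at most 62.5 mm and 10.7 degrees, less where a joint would pass 70% of its speed; a pose out of reach is approached as far as the arm can. A call with a gripper value outside its range is refused whole. The fingers move at their own pace and stop on an object; the grip force is fixed at half the most. Time passes only in rows, so rows that repeat a pose let the fingers close. It gives the time, the measured TCP pose, the force, the opening and the grip force at its end, in the units of the state.
- robot.read_state(): the state, without advancing time (a new reading comes with each control period).
- robot.camera(name): name is "scene" or "top" or "wrist"; returns the picture (384x512x3 uint8, red, green, blue); there is no depth.
- robot.camera_info(name): a dict with "fx", "fy", "cx", "cy" (pixels), "R" (3x3) and "t" (3): a world point X has camera coordinates R X + t. Camera axes: x right, y down, z forward; pixel columns grow to the right and rows downward; lengths in m; the calibration is good to about 2 mm. A picture is of the moment at which its call begins: read the wrist's pose just before it. camera_info takes no time and is no camera call; for the wrist camera it gives the pose at the moment of the call.
- robot.sign_off(): hands the job in; it is judged then, once.
The state is a dict: "clock": time; "joint_pos": joint angles; "joint_velocities": joint speeds; "joint_efforts": joint torques, N m; "ee_pos": TCP position; "tool_rot": TCP orientation; "ft_force": force on the tool from outside, world axes, zero at the start; "ft_torque": the same for the moment, N m; "gripper_width": opening from 0.0 (shut) to 1.0 (fully open); "finger_force": force on a finger pad.
Only numpy, scipy, OpenCV 4.12 (cv2) and the standard library are available. Lean on these libraries where they do the work, as an engineer would, in place of code of your own. Each camera call takes 0.05 s, during which the arm holds its last target. There are 200 camera calls.

## Working session

There is one attempt and no reset: what is moved stays moved. The work goes in short steps, Python scripts to look and compute and a shell command to move; the robot and the scene stay as the last step left them, time stands still between calls to the robot, and variables do not carry over. Pictures are saved under pics/ and viewed, at most 10 in all, crops included, and the job is handed in when it is done.

```bash
mkdir -p pics; python3 - <<'E'
from plant import robot
import cv2,json
for n in("top","scene"):
    im=robot.camera(n); cv2.imwrite(f"pics/{n}0.png",im[:,:,::-1])
    i=robot.camera_info(n); print(n,i)
s=robot.read_state();print(s["clock"],s["ee_pos"],s["tool_rot"],s["gripper_width"])
E
```

```text
top {'fx': 394.67873722084965, 'fy': 394.67873722084965, 'cx': 260.36264773495475, 'cy': 197.30945260885636, 'R': array([[-0.00600432, -0.99940958, -0.03382957],
       [-0.98300132,  0.01210695, -0.18319887],
       [ 0.18350028,  0.03215453, -0.98249363]]), 't': array([0.09238348, 0.62733578, 0.68553369])}
scene {'fx': 399.8611894184243, 'fy': 399.8611894184243, 'cx': 252.63260203549635, 'cy': 192.28445743933528, 'R': array([[ 0.35291804,  0.93559243, -0.01075445],
       [ 0.56029455, -0.22052805, -0.79839677],
       [-0.74934563,  0.27574297, -0.60203567]]), 't': array([-0.26852829, -0.19156597,  1.16674724])}
0.1 [0.26466918 0.59303198 0.21350021] [-3.13972181e+00 -1.36656185e-04  2.72178433e+00] 1.0007575361216703
```

View pics/top0.png

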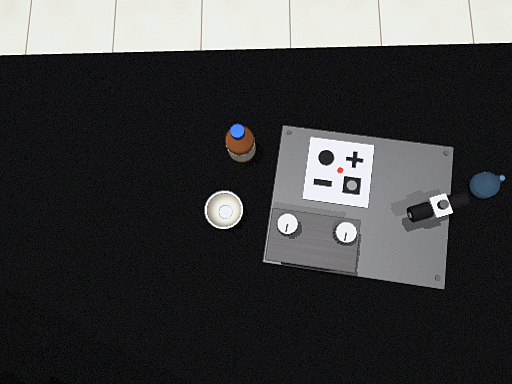

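View pics/scene0.png

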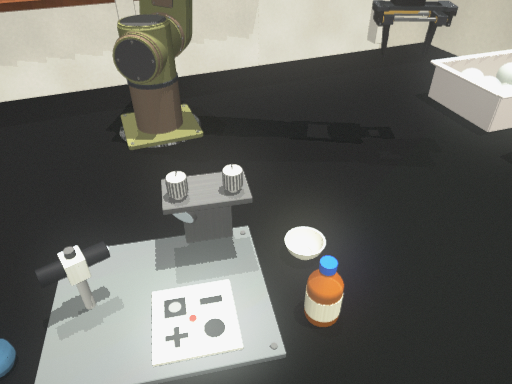

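The top view shows the knobs at about (288,224) and (346,232), the spot at (340,170) and the square sensor at (352,185). In the scene view the left knob is at about (232,172), the right knob at (177,180), the spot at (193,318) and the sensor at (175,307). Next I'll measure these positions.

```bash
cat > h.py <<'E'
import numpy as np,cv2
from plant import robot
def ray(i,p):
    d=i["R"].T@np.array([(p[0]-i["cx"])/i["fx"],(p[1]-i["cy"])/i["fy"],1]);return -i["R"].T@i["t"],d/np.linalg.norm(d)
def plane(i,p,z):
    c,d=ray(i,p);return c+d*(z-c[2])/d[2]
def tri(i1,p1,i2,p2):
    P=[i["R"] for i in(i1,i2)]
    c1,d1=ray(i1,p1);c2,d2=ray(i2,p2)
    s=np.linalg.lstsq(np.c_[d1,-d2],c2-c1,rcond=None)[0]
    a,b=c1+s[0]*d1,c2+s[1]*d2
    return (a+b)/2,np.linalg.norm(a-b)
def proj(i,X):
    q=i["R"]@X+i["t"];return [i["fx"]*q[0]/q[2]+i["cx"],i["fy"]*q[1]/q[2]+i["cy"]]
def blob(m,near,r):
    w=np.zeros(m.shape,np.uint8);cv2.circle(w,tuple(map(int,near)),r,1,-1)
    y,x=np.nonzero(m&(w>0));return np.array([x.mean(),y.mean()]),len(x)
def red(im):
    a=im.astype(int);return (a[:,:,0]>140)&(a[:,:,1]<110)&(a[:,:,2]<110)
E
python3 - <<'E'
from h import *
T=cv2.imread("pics/top0.png")[:,:,::-1];S=cv2.imread("pics/scene0.png")[:,:,::-1]
it,isc=robot.camera_info("top"),robot.camera_info("scene")
sp,n=blob(red(T),(340,170),10);ss,n2=blob(red(S),(193,318),10)
print("spot",sp,n,ss,n2,tri(it,sp,isc,ss),plane(it,sp,.02))
g=T.max(2)
# sensor: dark square around (352,185)
se,n=blob((g<120),(352,185),14);print("sensor",se,n,plane(it,se,.022))
c=np.hstack([cv2.resize(T[200:260,260:380],None,fx=5,fy=5,interpolation=2)])
d=cv2.resize(S[155:215,150:270],None,fx=5,fy=5,interpolation=2)
cv2.imwrite("pics/c1.png",np.vstack([c,d])[:,:,::-1])
E
```

```text
** On entry to DLASCL parameter number  4 had an illegal value
 ** On entry to DLASCL parameter number  4 had an illegal value
 ** On entry to DLASCL parameter number  4 had an illegal value
 ** On entry to DLASCL parameter number  4 had an illegal value
 ** On entry to DLASCL parameter number  5 had an illegal value
 ** On entry to DLASCL parameter number  4 had an illegal valueh.py:17: RuntimeWarning: Mean of empty slice.
  y,x=np.nonzero(m&(w>0));return np.array([x.mean(),y.mean()]),len(x)
  ret = ret.dtype.type(ret / rcount)
Traceback (most recent call last):
  File "h.py", line 10, in tri
    s=np.linalg.lstsq(np.c_[d1,-d2],c2-c1,rcond=None)[0]
      ~~~~~~~~~~~~~~~^^^^^^^^^^^^^^^^^^^^^^^^^^^^^^^^
numpy.linalg.LinAlgError: SVD did not converge in Linear Least Squares
```

```bash
sed -i 's/return (a\[.*$/return a[:,:,0]-a[:,:,1:].max(2)>50/' h.py
python3 - <<'E'
from h import *
T=cv2.imread("pics/top0.png")[:,:,::-1];S=cv2.imread("pics/scene0.png")[:,:,::-1]
it,isc=robot.camera_info("top"),robot.camera_info("scene")
sp,n=blob(red(T),(340,170),10);ss,n2=blob(red(S),(193,318),10)
print("spot",sp,n,ss,n2,tri(it,sp,isc,ss),plane(it,sp,.02))
se,n=blob((T.max(2)<150),(352,185),14);print("sensor",se,n,plane(it,se,.022))
c=cv2.resize(T[200:260,260:380],None,fx=5,fy=5,interpolation=2)
d=cv2.resize(S[155:215,150:270],None,fx=5,fy=5,interpolation=2)
cv2.imwrite("pics/c1.png",np.vstack([c,d])[:,:,::-1])
E
```

```text
spot [339.77777778 169.7037037 ] 27 [192.42424242 317.57575758] 33 (array([ 0.68937065, -0.07168762,  0.02129112]), np.float64(0.0009006751807079207)) [ 0.68980014 -0.07146969  0.02      ]
sensor [351.25570776 185.26484018] 219 [ 0.65720993 -0.09234893  0.022     ]
```

View pics/c1.png

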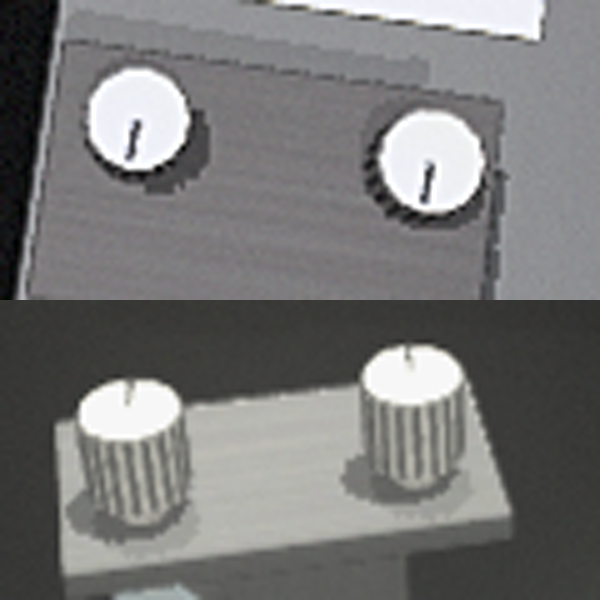

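The crop gives knob-top centres of about (287.3,223.2) left and (346.2,231.8) right in the top view, and (232.2,169.6) and (175.7,176.3) in the scene view.

```bash

python3 - <<'E'
from h import *
T=cv2.imread("pics/top0.png")[:,:,::-1];S=cv2.imread("pics/scene0.png")[:,:,::-1]
it,isc=robot.camera_info("top"),robot.camera_info("scene")
L,eL=tri(it,(287.3,223.2),isc,(232.2,169.6));R,eR=tri(it,(346.2,231.8),isc,(175.7,176.3));print("knob tops",L,eL,R,eR,np.linalg.norm(L-R))
def sq(im,near,i):
    cs,_=cv2.findContours((im.max(2)<100).astype(np.uint8),0,2)
    c=min(cs,key=lambda c:np.hypot(*(np.array(cv2.minAreaRect(c)[0])-near)));r=cv2.minAreaRect(c);print(r);return np.array(r[0])
a,b=sq(T,(352,185),it),sq(S,(175,307),isc)
s=(plane(it,a,.022)+plane(isc,b,.022))/2;print(plane(it,a,.022),plane(isc,b,.022))
sp=np.array([.6896,-.0716])
u=(L-R)[:2];ang=np.arctan2(u[1],u[0]);print("row angle",ang)
v1=sp-R[:2];v2=s[:2]-R[:2];pa=lambda v:np.arctan2(v[1],v[0])
print("radius",np.linalg.norm(v1),np.linalg.norm(v2))
print("right cw rad",(np.linalg.norm(v2)-np.linalg.norm(v1))/.03,"left cw rad",-(pa(v2)-pa(v1))/.22)
st=robot.read_state();print(st["clock"],cv2.Rodrigues(robot.camera_info("wrist")["R"])[0].ravel())
from scipy.spatial.transform import Rotation as Ro
Q=Ro.from_euler("xyz",st["tool_rot"]).as_matrix();print(Q)
for n,K in(("L",L),("R",R)):print(n,Q.T@(K+[0,0,.007-0.0]-[0,0,.012-.0]-[0,0,.0]-st["ee_pos"]))
E
```

```text
knob tops [0.56312584 0.04153467 0.18939962] 0.0003050158102838308 [ 0.54907209 -0.04726739  0.18989412] 0.0003938019109009607 0.08990860602668249
((255.5, 213.0), (340.0, 511.0), 90.0)
((163.5, 382.5), (7.0, 1.0), -0.0)
[0.60382792 0.09765497 0.022     ] [ 0.77566877 -0.13293519  0.022     ]
row angle 1.4138388576630267
radius 0.14261896350970998 0.14376224495660114
right cw rad 0.038109381563038634 left cw rad -1.7228367765229482
0.1 [-2.42333235 -1.57415146 -0.22694843]
[[-9.13167074e-01  4.07584478e-01 -8.87316909e-04]
 [ 4.07585421e-01  9.13165589e-01 -1.65269072e-03]
 [ 1.36656185e-04 -1.87084018e-03 -9.99998241e-01]]
L [-0.49732703 -0.38190762  0.02974716]
R [-0.52068797 -0.46872762  0.0294119 ]
```

Both knob tops are found, 89.9 mm apart at z = 0.19. The sensor contour failed, but its blob centroid at (0.657,-0.092) is consistent with the layout. That calls for about 1.0 rad clockwise on the left knob and about 0.85 rad counter-clockwise on the right. I'll do the left knob first.

```bash
python3 -m jog '[[[-0.05,-0.04,-0.04,0,0.26],[-0.497,-0.382,-0.04,0,0.26],[-0.497,-0.382,-0.04,0,0.26],[-0.497,-0.382,-0.04,0,0.26],[-0.497,-0.382,-0.04,0,0.26],[-0.497,-0.382,-0.04,0,0.26],[-0.497,-0.382,-0.04,0,0.26],[-0.497,-0.382,-0.04,0,0.26]]]'; cat > d.py <<'E'
from h import *;import sys
from scipy.spatial.transform import Rotation as Ro
L=np.array([.5631,.0415,.1894]);R=np.array([.5491,-.0473,.1899])
st=robot.read_state();Q=Ro.from_euler("xyz",st["tool_rot"]).as_matrix()
print(st["clock"],st["joint_pos"].round(2) if hasattr(st["joint_pos"],"round") else st["joint_pos"],"toolY angle",np.arctan2(Q[1,1],Q[0,1]))
for K in(L,R):print((Q.T@(K-[0,0,.025]-st["ee_pos"])).round(4))
E
python3 d.py
```

```text
clock: 1.1
ee_pos: [0.4984, 0.16, 0.2527]
tool_rot: [3.142, -0.0, 2.722]
ft_force: [2.1, -0.4, -0.3]
gripper_width: 0.633
finger_force: 0.0
1.1 [ 0.21 -0.18  1.88  0.    1.44 -0.94] toolY angle 1.1510439521025129
[-0.1074 -0.0819  0.0883]
[-0.1308 -0.1687  0.0878]
```

```bash
python3 -m jog '[[[-0.054,-0.041,0,0,0.26],[-0.107,-0.082,0.02,0,0.26],[-0.107,-0.082,0.02,0,0.26],[-0.107,-0.082,0.02,0,0.26]]]'; python3 d.py; python3 - <<'E'
from h import *
cv2.imwrite("pics/w1.png",robot.camera("wrist")[:,:,::-1])
E
```

```text
clock: 1.6
ee_pos: [0.5619, 0.0432, 0.2321]
tool_rot: [-3.141, -0.002, 2.72]
ft_force: [-0.1, 0.4, 0.1]
gripper_width: 0.631
finger_force: 0.0
1.6 [-0.02 -0.08  1.82  0.    1.4  -1.17] toolY angle 1.1495863767595345
[-0.0019 -0.001   0.0677]
[-0.0254 -0.0878  0.0672]
```

View pics/w1.png

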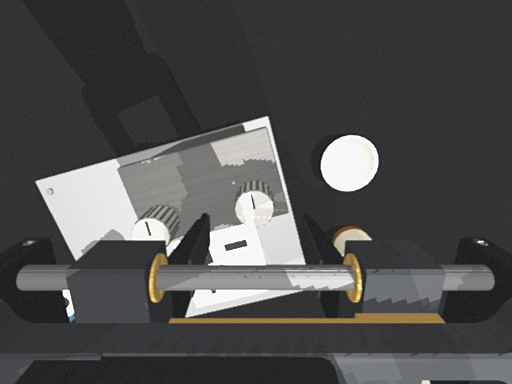

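The wrist view shows the left knob at (254,205) between the fingers and the right knob at (155,230), clear of them. I'll descend and close.

```bash
python3 -m jog '[[[-0.001,-0.0005,0.03,0,0.26],[-0.001,-0.0005,0.055,0,0.26],[-0.001,-0.0005,0.067,0,0.26],[-0.001,-0.0005,0.067,0,0.26],[-0.001,-0.0005,0.067,0,-0.2],[-0.001,-0.0005,0.067,0,-0.6],[-0.001,-0.0005,0.067,0,-0.6],[-0.001,-0.0005,0.067,0,-0.6]]]'; python3 d.py
```

```text
clock: 2.65
ee_pos: [0.5631, 0.0418, 0.1667]
tool_rot: [-3.14, 0.001, 2.722]
ft_force: [-2.0, -3.6, 3.8]
gripper_width: 0.332
finger_force: 30.0
2.65 [-0.02 -0.03  1.89 -0.    1.28 -1.17] toolY angle 1.1509147202936438
[-0.0002 -0.0003  0.0023]
[-0.0236 -0.0871  0.002 ]
```

Gripped: width 0.33 × 95 mm is the knob's 32 mm. Now I'll turn it clockwise about 1.0 rad.

```bash
python3 -m jog '[[[0,0,0,0.16,-0.6],[0,0,0,0.32,-0.6],[0,0,0,0.48,-0.6],[0,0,0,0.64,-0.6],[0,0,0,0.8,-0.6],[0,0,0,0.95,-0.6],[0,0,0,1.02,-0.6],[0,0,0,1.02,-0.6]]]'; cat > m.py <<'E'
from h import *
T=robot.camera("top");cv2.imwrite("pics/last.png",T[:,:,::-1])
it=robot.camera_info("top");m=red(T);m[:, :305]=0;m[:,375:]=0;m[:135]=0;m[207:]=0
y,x=np.nonzero(m);print("red px",len(x),x.mean() if len(x) else 0,y.mean() if len(y) else 0)
R=np.array([.5491,-.0473]);s=np.array([.6572,-.0923])
if len(x):
    p=plane(it,(x.mean(),y.mean()),.02)[:2];v1,v2=p-R,s-R;pa=lambda v:np.arctan2(v[1],v[0])
    print("spot",p,"err",np.linalg.norm(p-s),"left cw",-(pa(v2)-pa(v1))/.22,"right cw",(np.linalg.norm(v2)-np.linalg.norm(v1))/.03)
E
python3 m.py; python3 d.py
```

```text
clock: 3.65
ee_pos: [0.5637, 0.0422, 0.1668]
tool_rot: [3.14, 0.001, 1.702]
ft_force: [0.4, -2.4, 2.2]
gripper_width: 0.329
finger_force: 30.0
red px 0 0 0
3.7 [-0.02 -0.03  1.89 -0.    1.28 -0.15] toolY angle 0.13193329087896893
[-0.0007 -0.0006  0.0023]
[-0.0869 -0.0262  0.0019]
```

The gripper hides the spot. I'll release, rise and move above the right knob.

```bash
python3 -m jog '[[[0,0,0,0,0.26],[0,0,0,0,0.26],[0,0,0,0,0.26],[0,0,-0.05,0,0.26],[-0.02,-0.006,-0.065,0,0.26],[-0.086,-0.026,-0.065,0,0.26],[-0.086,-0.026,-0.065,0,0.26],[-0.086,-0.026,-0.065,0,0.26]]]'; python3 d.py;python3 - <<'E'
from h import *
S=robot.camera("scene");i=robot.camera_info("scene");cv2.imwrite("pics/s1.png",S[:,:,::-1])
p,n=blob(red(S),(193,318),45);p=plane(i,p,.02)[:2];R=np.array([.5491,-.0473]);s=np.array([.6572,-.0923]);v1,v2=p-R,s-R;pa=lambda v:np.arctan2(v[1],v[0])
print("spot",p,n,"left cw",-(pa(v2)-pa(v1))/.22,"right cw",(np.linalg.norm(v2)-np.linalg.norm(v1))/.03)
E
```

```text
clock: 4.7
ee_pos: [0.548, -0.0466, 0.2303]
tool_rot: [-3.141, -0.001, 1.7]
ft_force: [0.5, 0.3, 0.4]
gripper_width: 0.628
finger_force: 0.0
4.7 [-0.18 -0.11  1.86  0.    1.39 -0.31] toolY angle 0.12929373999237206
[0.0854 0.0264 0.0659]
[-0.0009  0.001   0.0654]
spot [ 0.67788086 -0.10279812] 44 left cw -0.0565316782770066 right cw -0.7712679249379272
```

View pics/s1.png

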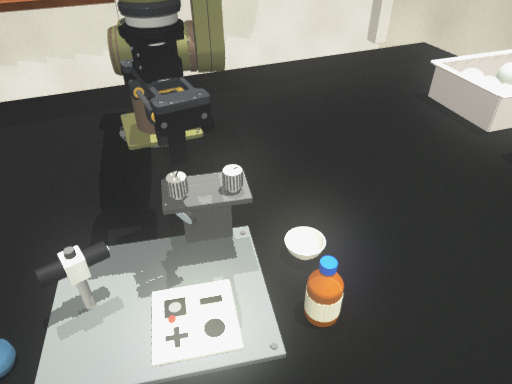

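The spot at (171,319) now sits just in front of the sensor at (175,307). Next I'll grip the right knob and turn it counter-clockwise about 0.81 rad.

```bash
python3 -m jog '[[[-0.0005,0.0005,0.03,0,0.26],[-0.0005,0.0005,0.055,0,0.26],[-0.0005,0.0005,0.065,0,0.26],[-0.0005,0.0005,0.065,0,0.26],[-0.0005,0.0005,0.065,0,-0.2],[-0.0005,0.0005,0.065,0,-0.6],[-0.0005,0.0005,0.065,0,-0.6],[-0.0005,0.0005,0.065,0,-0.6]]]' && python3 d.py && python3 -m jog '[[[0,0,0,-0.16,-0.6],[0,0,0,-0.32,-0.6],[0,0,0,-0.48,-0.6],[0,0,0,-0.64,-0.6],[0,0,0,-0.76,-0.6],[0,0,0,-0.81,-0.6],[0,0,0,-0.81,-0.6],[0,0,0,-0.81,-0.6]]]' && python3 -m jog '[[[0,0,0,0,0.26],[0,0,0,0,0.26],[0,0,0,0,0.26],[0,0,-0.05,0,0.26],[-0.01,0,-0.1,0,0.26],[-0.01,0,-0.1,0,0.26],[-0.01,0,-0.1,0,0.26]]]'
python3 - <<'E'
from h import *
S=robot.camera("scene")
i=robot.camera_info("scene");p,n=blob(red(S),(180,310),40);print(p,n,plane(i,p,.02))
cv2.imwrite("pics/s2.png",cv2.resize(S[270:360,140:250],None,fx=5,fy=5,interpolation=2)[:,:,::-1])
E
python3 m.py
```

```text
clock: 5.75
ee_pos: [0.5497, -0.0465, 0.1667]
tool_rot: [3.14, 0.0, 1.702]
ft_force: [2.0, 1.5, 0.3]
gripper_width: 0.331
finger_force: 30.0
5.75 [-0.18 -0.06  1.92  0.    1.28 -0.31] toolY angle 0.1308477084687016
[0.0855 0.0248 0.0023]
[-0.0007 -0.0007  0.0018]
clock: 6.75
ee_pos: [0.5491, -0.0469, 0.1667]
tool_rot: [-3.141, 0.001, 2.511]
ft_force: [-1.5, -1.8, 5.4]
gripper_width: 0.332
finger_force: 30.0
clock: 7.62
ee_pos: [0.5568, -0.0522, 0.2653]
tool_rot: [-3.141, -0.001, 2.512]
ft_force: [-0.3, 0.4, -0.3]
gripper_width: 0.627
finger_force: 0.0
[174.5        306.21428571] 42 [ 0.65720698 -0.09358156  0.02      ]
red px 2 323.0 201.5
spot [ 0.6255961 -0.0357856] err 0.06475093935393 left cw 2.472108187952864 right cw 1.3244825135167584
```

View pics/s2.png

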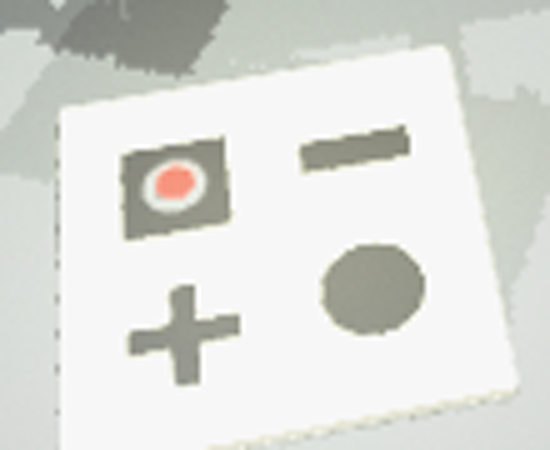

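The crop shows the red spot at about (175,182), centred in the window of the square sensor. The other red reading (2 px in the top view, off the sensor) is clutter, as the gripper hides the spot from that camera. The arm is clear, so I'll hand in.

```bash
python3 -c "
from plant import robot
print(robot.sign_off())"
```

```text
the job is handed in; nothing more can be done
None
```

The red spot rests centred on the square sensor's window, both knobs are released with the arm clear, and the job was handed in at about 8 s on the robot's clock; no verdict was returned.

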